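Lock a tapered tool post into its bench stand

TASK

Take the flat-headed steel post out of the white rack, lower its tapered foot gently into the brass-lined socket of the black stand and let go of it before the brass sleeve sinks. Then tap the post down from above with the closed gripper, lightly and only part of the way per tap, lifting clear between taps, until after two or more taps the sleeve is fully down on its stop and will go no further, with the post locked upright in it. Never lean hard on the post, and leave the two other posts, the glass dish, the vial and the little mirror where they are.

Things in the scene. Friction and masses are not known exactly. Their poses are not given: they have to be found in the camera images.
- post_head (a point): Centre of the head of the loose steel post (200 g, round, 100 mm tall). Head: upright cylinder 28 mm across, 26 mm high, flat top 13 mm above this point. Below: stem 16 mm across and 28 mm long, shoulder disc 44 mm across and 6 mm thick, then the tapered foot, whose lower end is 87 mm below this point. z up along the post. It starts standing in one of the rack's three holes.
- post_shoulder (a point): Centre of the underside of that post's shoulder disc, 47 mm below the head's centre. The tapered foot starts here: 40 mm long, 24 mm across at the shoulder, 16 mm at its flat lower end.
- rack: White plastic rack block, fixed, 70 x 200 x 30 mm (x, y, z), origin at the centre of its underside. Three loose holes 25 mm wide and 20 mm deep, in a row along its y axis at -65, 0 and 65 mm. A post in one has its head's centre 97 mm above the bench and its foot 10 mm above it. Fingers closing along the rack's x axis clear the neighbouring posts.
- ballpost: Loose steel post, same below, but with a 28 mm ball on top, in another hole of the rack; origin at the centre of its lower end. Leave it.
- barpost: Loose steel post, same below, but with a crossbar on top (50 mm long, 18 mm thick), in another hole of the rack; origin at the centre of its lower end. Leave it.
- stand_rim (a point): Centre of the socket's mouth, level with the top of the fixed black stand's round boss (60 mm across; top 55 to 75 mm above the bench, differing from time to time). The boss rises 43 mm from a foot plate of 150 x 110 mm; a 26 mm knob reaches 59 mm out from the boss's axis along its own x, 23 mm below this point. z up.
- sleeve (a joint): Brass sleeve (33 mm across) lining the socket. At first its edge is 8 to 17 mm above stand_rim, differing from time to time. Value: m driven down, 0 at first, 0.008 on its hard stop. Starts to sink at 9 N in all (the post's 2 N counts), needs 14.6 N by the end, stays put. Its bore fits the foot: takes it 3 mm off-centre, shoulder stops 0-2 mm above the edge. Over 30 N on the post once it sinks spoils the fit.
- dish: Shallow glass dish, 90 mm across, 14 mm high, loose on the bench; origin under its centre. Leave it.
- vial: Small amber bottle, 36 mm across, 75 mm tall, standing loose; origin under its centre. Leave it.
- mirror: Little tilted mirror on a steel stem with a blue foot of 70 x 60 mm, about 75 mm tall, loose; origin under the foot's centre. Leave it.
Not all that is in view belongs to the job. Leave any blue or pink look-alike of the part that bears post_head alone.

How it is judged (in metres and radians):
On the way, in this order (a step that is already met when the one before it is completed fails the run):
1. the post stands upright in the socket, let go, with the sleeve not yet driven down (under 2.5 mm) (value of joint sleeve below 0.0025 m and horizontal distance between post_shoulder and stand_rim below 0.004 m and z of post_shoulder in the frame of stand_rim below 0.023 m and angle between post_head's own z axis and vertical below 0.1 rad and contact force between the fingers and post below 0.1 N), for 0.2 s.
2. after a first tap the sleeve is part of the way down (2.5 to 7 mm) and the gripper is off the post (value of joint sleeve between 0.0025 and 0.007 m and contact force between the fingers and post below 0.1 N), for 0.05 s.
3. a further tap has driven the sleeve fully down (over 7.5 mm) (value of joint sleeve above 0.0075 m), for 0.1 s.
At the end, for the whole second after the job is handed in: The sleeve is driven at least 7.5 of its 8 mm down; the post stands in it at rest, upright within 0.05 rad, its shoulder centred within 3 mm on the socket and no more than 12 mm above the stand's rim (0 to 9 mm for the sleeve's stop, and 3 mm); the gripper is off it (value of joint sleeve above 0.0075 m and horizontal distance between post_shoulder and stand_rim below 0.003 m and z of post_shoulder in the frame of stand_rim below 0.012 m and angle between post_head's own z axis and vertical below 0.05 rad and linear speed of post below 0.01 m/s and contact force between the fingers and post below 0.1 N); the robot touches nothing.
It fails at once if once the sleeve has begun to sink (over 2.5 mm), the post is pressed or gripped by the fingers with more than 30 N (value of joint sleeve above 0.0025 m and contact force between the fingers and post above 30 N).
It fails at once if another post, the dish, the vial or the mirror is moved by more than 15 mm (distance of any of ballpost, barpost, dish, vial, mirror from where it was at the start of the episode above 0.015 m).
It also fails if it takes over 58 s, if anything falls off the work surface, if the arm or the gripper's body presses on something with over 40 N, if the wrist force passes 120 N, or if a joint passes its speed limit or range.

ROBOT

A 7-joint arm with a two-finger parallel gripper is mounted at the origin on the work surface. World frame = base frame: x ahead of the robot, y to its left, z up, the work surface at z = 0. Lengths are in m, angles in degrees, forces in N, time in s.
With the tool pointing down it reaches from about 0.425 to 0.825 m from the base axis. Payload 3.6 kg.
Tool frame: the origin (TCP) lies on the centre line of the jaws, within the pads' length; the fingertips stand 11 mm ahead of it and the grasp point (between the pads) lies 8 mm behind it (manip.tcp_to_tips is the distance from the TCP to the fingertips, in m); z points along the fingers, y is the line along which they close (so a half turn about z gives the same grasp; the last joint's range is limited). The gripper opens to 93 mm and grips with 3 to 60 N. Pads are 15 mm wide; open, the fingers measure 128 mm over their backs; the gripper's body (75 mm by 188 mm) begins 65 mm behind the grasp point.
Start: joints at [67.695, 35.231, -0.722, 81.555, 0.464, 63.22, -2.315], TCP at [0.231, -0.608, 0.23] pointing down, gripper open.
Joint ranges: [-178.69, 178.69], [-17.37, 117.87], [-77.05, 75.6], [15.02, 138.74], [-78.02, 258.01], [0.78, 113.62], [-162.83, 162.83]. Speed limits (degrees/s): [159.86, 159.86, 180, 180, 180, 180, 180].

INTERFACE

Orientations are given as [roll, pitch, yaw] about the fixed x, y, z axes, in that order (R = Rz(yaw) Ry(pitch) Rx(roll)).
In Python, from rig import get_obs, imaging, manip gives the robot as it stands.
- The arm moves only by the shell command python3 -m handwheel 'ROWS'. ROWS is JSON, a list of rows, each an object with "delta_pos": the shift along the tool's x, y, z in cm, a list of three; "dr": the turn, a rotation vector about the tool's x, y, z in rad, a list of three; "hand": the closure, from -1 (fully open) to 1 (shut). A call has 1 to 20 rows; each row shifts and turns the commanded pose from where the row before left it, along the tool's axes as they then stand; what a row does not reach is not made up. A row lasts 1/10 s, in which the tool goes at most 50 mm and 8.59 degrees, less where a joint would pass 70% of its speed; a pose out of reach is approached as far as the arm can. A call with a gripper value outside its range is refused whole. The fingers move at their own pace and stop on an object; the grip force is fixed at half the most. Time passes only in rows, so rows that do not move let the fingers close. It gives the time, the measured TCP pose, the force, the opening and the grip force at its end, in the units of the state.
- get_obs(): the state, without advancing time (a new reading comes with each control period).
- imaging.get_image(name): name is "scene" or "top" or "wrist"; returns a dict with "frame" (420x560x3 uint8, blue, green, red), "camera_matrix" (3x3 intrinsics, pixels), "rvec" (rotation vector, rad) and "tvec" (3), from world to camera coordinates, as OpenCV has them; the wrist camera has in their place "mount" (4x4, takes a point from camera to tool coordinates, whose origin is the TCP and whose axes are the flange's). Camera axes: x right, y down, z forward; pixel columns grow to the right and rows downward; lengths in m; the calibration is good to about 2 mm. A picture is of the moment at which its call begins: read the wrist's pose just before it. There is no depth.
- manip.job_done(): hands the job in; it is judged then, once.
The state is a dict: "t": time; "joints": joint angles; "joint_vel": joint speeds; "effort": joint torques, N m; "tool_pos": TCP position; "ee_rot": TCP orientation; "force": force on the tool from outside, world axes, zero at the start; "ft_torque": the same for the moment, N m; "width": finger opening in m; "gripper_force": force on a finger pad.
Only numpy, scipy, OpenCV 4.12 (cv2) and the standard library are available. Lean on these libraries where they do the work, as an engineer would, in place of code of your own. Each camera call takes 0.05 s, during which the arm holds its last target. There are 200 camera calls.

## Working session

There is one attempt and no reset: what is moved stays moved. The work goes in short steps, Python scripts to look and compute and a shell command to move; the robot and the scene stay as the last step left them, time stands still between calls to the robot, and variables do not carry over. Pictures are saved under pics/ and viewed, at most 13 in all, crops included, and the job is handed in when it is done.

```bash
mkdir -p pics; ls
cat > h.py <<'E'
import cv2,numpy as np
from rig import get_obs,imaging,manip
from scipy.spatial.transform import Rotation as R
def cam(n):
    o=get_obs(); d=imaging.get_image(n)
    K=np.array(d["camera_matrix"])
    if n=="wrist":
        T=np.eye(4);T[:3,:3]=R.from_euler('xyz',o["ee_rot"],degrees=True).as_matrix();T[:3,3]=o["tool_pos"]
        T=T@np.array(d["mount"])
    else:
        M=np.eye(4);M[:3,:3]=cv2.Rodrigues(np.array(d["rvec"],float))[0];M[:3,3]=np.ravel(d["tvec"])
        T=np.linalg.inv(M)
    return d["frame"],K,T
def ray(K,T,u,v):
    r=T[:3,:3]@np.linalg.inv(K)@[u,v,1]; return T[:3,3],r
def onz(K,T,u,v,z):
    c,r=ray(K,T,u,v); return c+r*(z-c[2])/r[2]
def proj(K,T,p):
    q=np.linalg.inv(T)@np.r_[p,1]; q=K@q[:3]; return q[:2]/q[2]
def tri(a,b):
    (c1,r1),(c2,r2)=a,b
    s=np.linalg.lstsq(np.c_[r1,-r2],c2-c1,rcond=None)[0]
    p,q=c1+r1*s[0],c2+r2*s[1]; return (p+q)/2,np.linalg.norm(p-q)
E
python3 - <<'E'
from h import *
import pickle
print(get_obs())
S={}
for n in ("scene","top","wrist"):
    f,K,T=cam(n); cv2.imwrite(f"pics/{n}0.png",f); print(n,K[0,0],T.round(3).tolist()); S[n]=(f,K,T)
pickle.dump(S,open("s0.pkl","wb"))
E
```

```text
pics
{'t': 0.0, 'joints': array([67.69461047, 35.29042899, -0.72382671, 81.63934942,  0.4668903 ,
       63.22123224, -2.31354407]), 'joint_vel': array([-0.00643052, -0.13388318, -0.02674441,  0.07892491,  0.0861975 ,
       -0.0725306 ,  0.00712022]), 'effort': array([ 5.29000354e-04, -4.58932078e+01,  2.08974676e-01, -1.65744424e+01,
       -6.11312734e-02,  2.04871385e-02,  2.24011246e-04]), 'tool_pos': array([ 0.23041602, -0.60697349,  0.22847919]), 'ee_rot': array([-1.79851965e+02,  4.08815213e-03,  2.07941120e+01]), 'force': array([ 0.05133186,  0.91196561, -0.09664684]), 'ft_torque': array([ 0.01643903, -0.01944585,  0.01144082]), 'gripper_force': 0.0, 'width': 0.09294681144228542}
scene 394.84792411622084 [[-0.63, 0.543, -0.555, 1.067], [0.777, 0.454, -0.437, 0.37], [0.014, -0.706, -0.708, 0.723], [0.0, 0.0, 0.0, 1.0]]
top 449.0202499936421 [[0.012, -0.998, 0.061, 0.486], [-1.0, -0.012, -0.003, -0.059], [0.004, -0.061, -0.998, 1.034], [0.0, 0.0, 0.0, 1.0]]
wrist 293.8089573088224 [[0.355, -0.892, -0.281, 0.308], [-0.935, -0.34, -0.104, -0.578], [-0.003, 0.3, -0.954, 0.383], [0.0, 0.0, 0.0, 1.0]]
```

View pics/scene0.png

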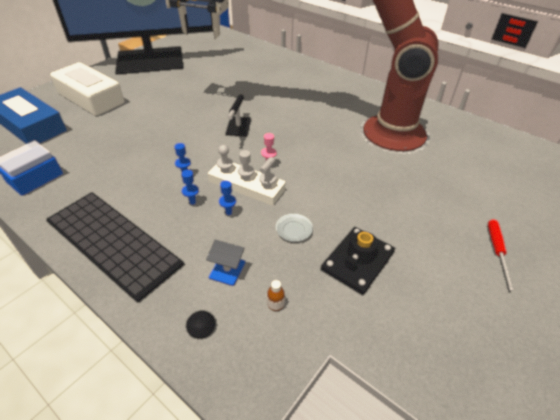

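View pics/top0.png

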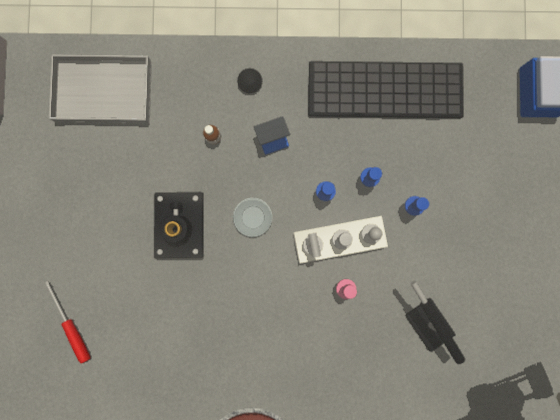

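The scene view shows the white rack at about (247,178) with three grey posts, blue look-alikes at (182,157), (189,186) and (227,197), and a pink one at (269,145). The black stand is at (358,258). In the top view the rack is at (341,240), the stand boss at (173,229), the dish at (252,217), the vial at (211,134) and the mirror at (272,134).

Candidates in the rack (top-view pixels) are the left post (314,244) with a crossbar, the middle post (344,240), and the right post (372,234). I'll check these in a close crop.

Run:
```python
from h import *
import pickle
S=pickle.load(open("s0.pkl","rb"))
a=cv2.resize(S["scene"][0][135:210,200:295],None,fx=4,fy=4,interpolation=cv2.INTER_CUBIC)
b=cv2.resize(S["top"][0][205:275,285:395],None,fx=3.5,fy=3.5,interpolation=cv2.INTER_CUBIC)
c=cv2.resize(S["top"][0][180:270,145:215],None,fx=3.3,fy=3.3,interpolation=cv2.INTER_CUBIC)
H=300;im=np.zeros((560,790,3),np.uint8)
im[:300,:380]=a; im[:245,390:390+b.shape[1]]=b[:245]; im[255:255+c.shape[0],390:390+c.shape[1]]=c
cv2.imwrite("pics/crop.png",im)
f,K,T=S["top"]
# rack white quad
hsv=cv2.cvtColor(f,cv2.COLOR_BGR2HSV)
m=((hsv[...,2]>185)&(hsv[...,1]<60)).astype(np.uint8); m[:205]=0;m[275:]=0;m[:,:285]=0;m[:,395:]=0
pts=np.argwhere(m)[:,::-1].astype(np.float32); box=cv2.boxPoints(cv2.minAreaRect(pts)); print(len(pts),box.round(1).tolist())
P=np.array([onz(K,T,u,v,.03) for u,v in box]);print(P.round(4).tolist(),P.mean(0),[np.linalg.norm(P[i]-P[i-1]) for i in range(4)])
# stand plate at z?, brass
m=(f.max(2)<60).astype(np.uint8); m[:185]=0;m[265:]=0;m[:,:145]=0;m[:,210:]=0
box=cv2.boxPoints(cv2.minAreaRect(np.argwhere(m)[:,::-1].astype(np.float32)))
P=np.array([onz(K,T,u,v,.02) for u,v in box]);print("plate",box.tolist(),P.round(4).tolist(),P.mean(0),[np.linalg.norm(P[i]-P[i-1]) for i in range(4)])
def brass(n,r):
    f,K,T=S[n]; h=cv2.cvtColor(f,cv2.COLOR_BGR2HSV); m=((h[...,0]>12)&(h[...,0]<32)&(h[...,1]>120)&(h[...,2]>80)).astype(np.uint8)
    x0,x1,y0,y1=r; q=np.zeros_like(m);q[y0:y1,x0:x1]=m[y0:y1,x0:x1]
    p=np.argwhere(q)[:,::-1]; (e)=cv2.fitEllipse(cv2.convexHull(p.astype(np.float32))); print(n,len(p),e); return ray(K,T,*e[0])
print(tri(brass("top",(150,205,195,265)),brass("scene",(335,395,220,265))))
```

```text
1912 [[293.6000061035156, 231.8000030517578], [381.6000061035156, 215.1999969482422], [387.3999938964844, 246.10000610351562], [299.3999938964844, 262.70001220703125]]
[[0.5055, -0.09, 0.03], [0.5449, -0.2868, 0.03], [0.4761, -0.2997, 0.03], [0.437, -0.1037, 0.03]] [ 0.49086889 -0.19505862  0.03      ] [np.float64(0.06983572974656058), np.float64(0.2007005301899104), np.float64(0.07004809189658218), np.float64(0.1998654674396533)]
plate [[155.0, 195.0], [202.0, 195.0], [202.0, 251.0], [155.0, 251.0]] [[0.5852, 0.2243, 0.02], [0.5865, 0.1179, 0.02], [0.4601, 0.1151, 0.02], [0.4589, 0.2207, 0.02]] [0.52268322 0.16949704 0.02      ] [np.float64(0.12642741393728646), np.float64(0.10637930340431381), np.float64(0.12646302319044442), np.float64(0.10557051824597118)]
top 156 ((171.99685668945312, 228.381591796875), (15.157730102539062, 15.388729095458984), 65.45409393310547)
scene 227 ((364.2388000488281, 239.03494262695312), (16.30869483947754, 17.657272338867188), 105.75653839111328)
(array([0.5084918 , 0.17345168, 0.06703908]), np.float64(0.002008205967050612))
```

View pics/crop.png

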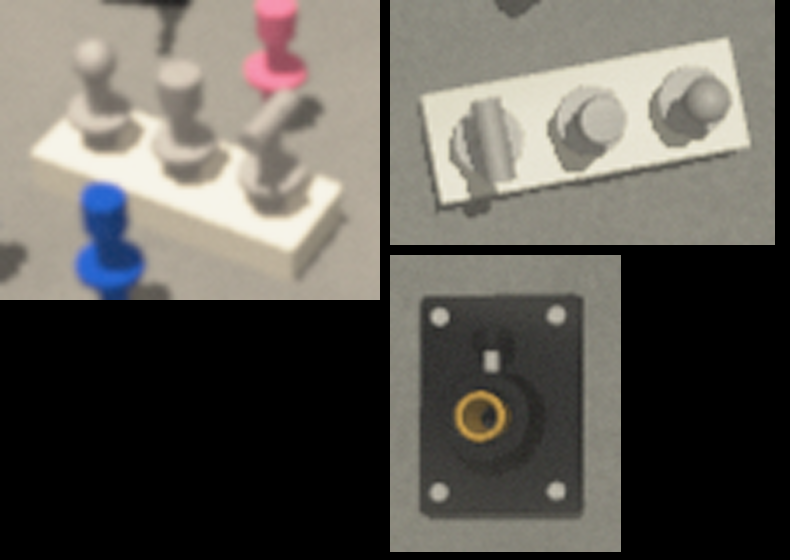

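The middle post is the flat-headed one: top (344,240), scene (245,160), with the ball post on its right and the bar post on its left. Its base sits at the rack centre (0.491,-0.195), and the rack measures 70 x 200 mm as specified. The rack's x axis is at 11.3°. The brass ring, triangulated from two views, is at (0.508,0.173,~0.067) and will be refined later. I'll move above the post now.

```bash
python3 -m handwheel '[{"delta_pos":[2.79,-2.09,0],"dr":[0,0,0],"hand":-1},{"delta_pos":[2.79,-2.09,0],"dr":[0,0,0],"hand":-1},{"delta_pos":[2.79,-2.09,0],"dr":[0,0,0],"hand":-1},{"delta_pos":[2.79,-2.09,0],"dr":[0,0,0],"hand":-1},{"delta_pos":[2.79,-2.09,0],"dr":[0,0,0],"hand":-1},{"delta_pos":[2.79,-2.09,0],"dr":[0,0,0],"hand":-1},{"delta_pos":[2.79,-2.09,0],"dr":[0,0,0],"hand":-1},{"delta_pos":[2.79,-2.09,0],"dr":[0,0,0],"hand":-1},{"delta_pos":[2.79,-2.09,0],"dr":[0,0,0],"hand":-1},{"delta_pos":[2.79,-2.09,0],"dr":[0,0,0],"hand":-1},{"delta_pos":[2.79,-2.09,0],"dr":[0,0,0],"hand":-1},{"delta_pos":[2.79,-2.09,0],"dr":[0,0,0],"hand":-1},{"delta_pos":[2.79,-2.09,0],"dr":[0,0,0],"hand":-1},{"delta_pos":[2.79,-2.09,0],"dr":[0,0,0],"hand":-1}]'
python3 -m handwheel '[{"delta_pos":[0,0,0],"dr":[0,0,-0.1405],"hand":-1},{"delta_pos":[0,0,0],"dr":[0,0,-0.1405],"hand":-1},{"delta_pos":[0,0,0],"dr":[0,0,-0.1405],"hand":-1},{"delta_pos":[0,0,0],"dr":[0,0,-0.1405],"hand":-1},{"delta_pos":[0,0,0],"dr":[0,0,-0.1405],"hand":-1},{"delta_pos":[0,0,0],"dr":[0,0,-0.1405],"hand":-1},{"delta_pos":[0,0,0],"dr":[0,0,-0.1405],"hand":-1},{"delta_pos":[0,0,0],"dr":[0,0,-0.1405],"hand":-1},{"delta_pos":[0,0,0],"dr":[0,0,-0.1405],"hand":-1},{"delta_pos":[0,0,0],"dr":[0,0,-0.1405],"hand":-1},{"delta_pos":[0,0,0],"dr":[0,0,0],"hand":-1},{"delta_pos":[0,0,0],"dr":[0,0,0],"hand":-1}]'
python3 - <<'E'
from h import *
f,K,T=cam("wrist"); print(T.round(3).tolist()); cv2.imwrite("pics/w1.png",f); print(proj(K,T,[.491,-.195,.11]))
E
```

```text
t: 1.55
tool_pos: [0.4924, -0.1942, 0.2295]
ee_rot: [-180.0, 0.0, 20.8]
force: [0.1, 0.5, -0.1]
width: 0.0929
gripper_force: 0.0
t: 2.75
tool_pos: [0.4918, -0.1956, 0.2295]
ee_rot: [-180.0, -0.0, 101.1]
force: [-0.7, -0.5, -0.2]
width: 0.0928
gripper_force: 0.0
[[0.981, 0.185, 0.055, 0.475], [0.193, -0.937, -0.292, -0.114], [-0.002, 0.298, -0.955, 0.384], [0.0, 0.0, 0.0, 1.0]]
[280.9852491  205.98658664]
```

View pics/w1.png

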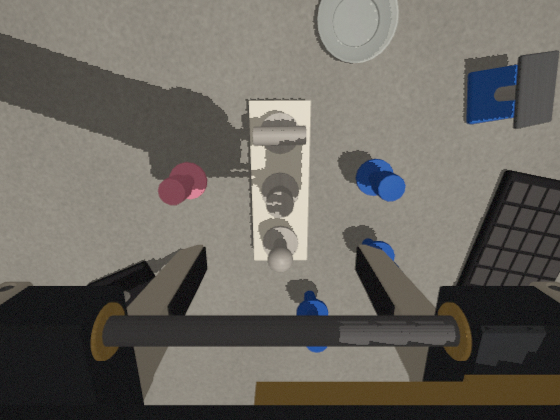

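The wrist view shows the three posts in the rack, with the middle post's head at about (280,203). I expected (281,206), so it is aligned. The fingers at x=205 and 360 straddle the rack and clear the pink and blue pieces. I'll descend and grip.

```bash
python3 -m handwheel '[{"delta_pos":[0,0,2.5],"dr":[0,0,0],"hand":-1},{"delta_pos":[0,0,2.5],"dr":[0,0,0],"hand":-1},{"delta_pos":[0,0,2.5],"dr":[0,0,0],"hand":-1},{"delta_pos":[0,0,2.5],"dr":[0,0,0],"hand":-1},{"delta_pos":[0,0,2],"dr":[0,0,0],"hand":-1},{"delta_pos":[0,0,2],"dr":[0,0,0],"hand":-1},{"delta_pos":[0,0,0],"dr":[0,0,0],"hand":-1},{"delta_pos":[0,0,0],"dr":[0,0,0],"hand":1},{"delta_pos":[0,0,0],"dr":[0,0,0],"hand":1},{"delta_pos":[0,0,0],"dr":[0,0,0],"hand":1},{"delta_pos":[0,0,0],"dr":[0,0,0],"hand":1},{"delta_pos":[0,0,0],"dr":[0,0,0],"hand":1},{"delta_pos":[0,0,0],"dr":[0,0,0],"hand":1},{"delta_pos":[0,0,0],"dr":[0,0,0],"hand":1},{"delta_pos":[0,0,0],"dr":[0,0,0],"hand":1}]'
```

```text
t: 4.3
tool_pos: [0.492, -0.1955, 0.0897]
ee_rot: [180.0, -0.0, 101.3]
force: [0.4, 0.8, -0.5]
width: 0.0336
gripper_force: 0.0
```

```bash
python3 -m handwheel '[{"delta_pos":[0,0,0],"dr":[0,0,0],"hand":1},{"delta_pos":[0,0,0],"dr":[0,0,0],"hand":1},{"delta_pos":[0,0,0],"dr":[0,0,0],"hand":1},{"delta_pos":[0,0,0],"dr":[0,0,0],"hand":1},{"delta_pos":[0,0,-1],"dr":[0,0,0],"hand":1},{"delta_pos":[0,0,-2],"dr":[0,0,0],"hand":1},{"delta_pos":[0,0,-3],"dr":[0,0,0],"hand":1},{"delta_pos":[0,0,-3],"dr":[0,0,0],"hand":1},{"delta_pos":[0,0,-3],"dr":[0,0,0],"hand":1},{"delta_pos":[0,0,-2],"dr":[0,0,0],"hand":1},{"delta_pos":[0,0,0],"dr":[0,0,0],"hand":1},{"delta_pos":[0,0,0],"dr":[0,0,0],"hand":1}]'
```

```text
t: 5.5
tool_pos: [0.4914, -0.1954, 0.2293]
ee_rot: [-180.0, -0.0, 101.3]
force: [-0.8, -0.4, -2.6]
width: 0.0272
gripper_force: 30.0
```

Gripped, with the width at 27 mm and about 2 N of weight felt. I'll move until the socket is just ahead of the tool for a close look from the wrist.

```bash
python3 -m handwheel '[{"delta_pos":[1.4,0.45,0],"dr":[0,0,0],"hand":1},{"delta_pos":[2.9,0.9,0],"dr":[0,0,0],"hand":1},{"delta_pos":[2.9,0.9,0],"dr":[0,0,0],"hand":1},{"delta_pos":[2.9,0.9,0],"dr":[0,0,0],"hand":1},{"delta_pos":[2.9,0.9,0],"dr":[0,0,0],"hand":1},{"delta_pos":[2.9,0.9,0],"dr":[0,0,0],"hand":1},{"delta_pos":[2.9,0.9,0],"dr":[0,0,0],"hand":1},{"delta_pos":[2.9,0.9,0],"dr":[0,0,0],"hand":1},{"delta_pos":[2.9,0.9,0],"dr":[0,0,0],"hand":1},{"delta_pos":[2.6,0.8,0],"dr":[0,0,0],"hand":1},{"delta_pos":[1.3,0.4,0],"dr":[0,0,0],"hand":1},{"delta_pos":[0,0,0],"dr":[0,0,0],"hand":1},{"delta_pos":[0,0,0],"dr":[0,0,0],"hand":1},{"delta_pos":[0,0,0],"dr":[0,0,0],"hand":1}]'
python3 - <<'E'
from h import *
import pickle
f,K,T=cam("wrist"); pickle.dump((f,K,T),open("w2.pkl","wb")); cv2.imwrite("pics/w2.png",f); print(proj(K,T,[.508,.173,.075]))
E
```

```text
t: 6.9
tool_pos: [0.5229, 0.0991, 0.2292]
ee_rot: [-179.9, 0.1, 101.1]
force: [-0.3, -0.0, -3.0]
width: 0.0276
gripper_force: 30.0
[281.57276179 125.17443159]
```

View pics/w2.png

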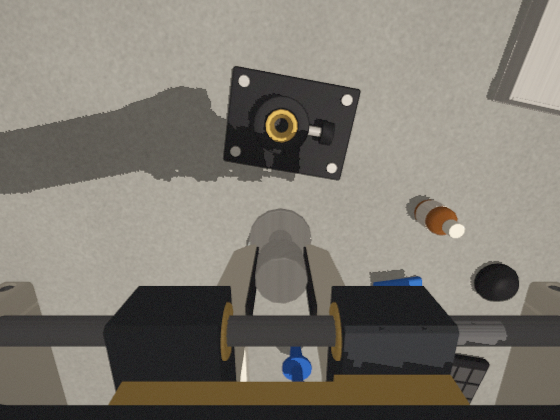

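The wrist view shows the brass ring at (281,125), the boss, the plate and the knob to the right at (325,131). The held post has its head top at about (281,280) and its shoulder at about (281,235). I'll measure the ring, the plate height and the in-hand offset.

Run:
```python
from h import *
import pickle
f,K,T=pickle.load(open("w2.pkl","rb")); S=pickle.load(open("s0.pkl","rb"))
def br(f,r):
    h=cv2.cvtColor(f,cv2.COLOR_BGR2HSV); m=((h[...,0]>12)&(h[...,0]<34)&(h[...,1]>110)&(h[...,2]>70)).astype(np.uint8)
    x0,x1,y0,y1=r; q=np.zeros_like(m);q[y0:y1,x0:x1]=m[y0:y1,x0:x1]; return q
q=br(f,(255,310,100,150)); e=cv2.fitEllipse(cv2.convexHull(np.argwhere(q)[:,::-1].astype(np.float32))); print("wrist ring",e)
for z in (.07,.08,.09): print(z,onz(K,T,*e[0],z).round(4), "ring diam mm",(np.linalg.norm(onz(K,T,e[0][0]+e[1][0]/2,e[0][1],z)-onz(K,T,e[0][0]-e[1][0]/2,e[0][1],z))*1e3).round(1),(e[1]))
# scene brass: print mask extents
fs,Ks,Ts=S["scene"]; qs=br(fs,(335,395,220,265)); p=np.argwhere(qs); 
for r in range(p[:,0].min(),p[:,0].max()+1):
    c=p[p[:,0]==r,1]; print(r,c.min(),c.max(),len(c),end="; ")
print()
# predicted: ring outer top edge for z
a=np.linspace(0,2*np.pi,60)
for z in (.065,.07,.075,.08,.085,.09):
    c=onz(K,T,*e[0],z); R_=np.array([proj(Ks,Ts,c+[.0165*np.cos(t),.0165*np.sin(t),0]) for t in a]); print(z,"scene bbox",R_.min(0).round(1),R_.max(0).round(1))
# plate scale
m=(f.max(2)<70).astype(np.uint8); m2=np.zeros_like(m); m2[60:182,215:365]=m[60:182,215:365]
m2=cv2.morphologyEx(m2,cv2.MORPH_OPEN,np.ones((9,9)))
c=max(cv2.findContours(m2,0,2)[0],key=cv2.contourArea); bx=cv2.boxPoints(cv2.minAreaRect(c)); print("plate",bx.tolist())
for z in (.012,.022,.032):
    P=np.array([onz(K,T,*b,z) for b in bx]); print(z,[round(np.linalg.norm(P[i]-P[i-1])*1e3,1) for i in range(4)],P.mean(0).round(4))
g=cv2.cvtColor(f,cv2.COLOR_BGR2GRAY)
print("row267",g[267,245:320].tolist()); print("row290",g[290,245:320].tolist()); print("col281",g[195:315,281].tolist())
o=get_obs();tp=o["tool_pos"]; print(tp,"tcp head top pix",proj(K,T,tp+[0,0,.021]),proj(K,T,tp+[0,0,-.033-.0]) )
```

```text
wrist ring ((281.1383361816406, 125.32447814941406), (32.19825744628906, 33.165218353271484), 6.536487102508545)
0.07 [0.5076 0.1726 0.07  ] ring diam mm 33.1 (32.19825744628906, 33.165218353271484)
0.08 [0.5076 0.1729 0.08  ] ring diam mm 32.0 (32.19825744628906, 33.165218353271484)
0.09 [0.5076 0.1732 0.09  ] ring diam mm 31.0 (32.19825744628906, 33.165218353271484)
231 361 364 4; 232 359 367 9; 233 358 369 12; 234 357 371 15; 235 357 372 16; 236 357 373 17; 237 357 373 17; 238 357 373 17; 239 357 373 17; 240 357 373 17; 241 357 373 17; 242 357 372 16; 243 357 371 15; 244 358 370 13; 245 359 370 12; 246 360 369 10; 247 362 368 7; 
0.065 scene bbox [355.8 233.5] [371.1 245.1]
0.07 scene bbox [356.2 232. ] [371.5 243.6]
0.075 scene bbox [356.7 230.5] [372.  242.1]
0.08 scene bbox [357.1 229. ] [372.5 240.7]
0.085 scene bbox [357.5 227.5] [373.  239.2]
0.09 scene bbox [357.9 226. ] [373.5 237.6]
plate [[217.72821044921875, 159.54025268554688], [234.2987060546875, 65.64094543457031], [358.832275390625, 87.61746215820312], [342.26177978515625, 181.5167694091797]]
0.012 [np.float64(161.1
[... 1043 characters left out ...]
164, 166, 165, 164, 161, 164, 163, 165, 162, 165, 165, 160, 128, 103, 111, 119, 113, 115, 115, 117, 113, 114, 114, 114, 116, 116, 115, 116, 117, 115, 115, 114, 114, 116, 107, 105, 106, 108, 105, 106, 106, 104, 100, 101, 98, 103, 100, 103, 100, 103, 102, 104, 103, 102, 104, 102, 104, 105, 105, 103, 98, 107, 117, 120, 115, 113, 115, 114, 113, 114, 115, 115, 116, 115, 115, 112, 112, 116, 113, 112, 113, 111, 112, 115, 113, 114, 112, 114, 113, 114, 112, 114, 110, 114, 116, 114, 111, 114, 114, 115, 115, 114, 112, 112, 114, 115, 121, 148, 165, 168, 170, 169, 169, 165, 164, 164, 166, 168, 162]
[0.5229778  0.09921908 0.22936486] tcp head top pix [282.14085003 285.05028833] [282.03860135 242.59989627]
```

Run:
```python
from h import *
import pickle
from scipy.optimize import least_squares
f,K,T=pickle.load(open("w2.pkl","rb")); o=get_obs(); tp=o["tool_pos"]; Rt=R.from_euler('xyz',o["ee_rot"],degrees=True).as_matrix()
def P(x,z): return proj(K,T,tp+Rt[:,0]*x+np.array([0,0,z]))
def res(q): # forward shift, head-top height above TCP
    s,h=q; return [P(s+.014,h)[1]-257.5,P(s-.014,h)[1]-302.8,P(s+.022,h-.054)[1]-208]
r=least_squares(res,[0,.021]); print(r.x,r.fun)
print(res([0,.021]))
for y in (-.014,0,.014): print(proj(K,T,tp+Rt[:,1]*y+[0,0,.021]))
S=np.array([.5076,.1729,.08]); d=S-tp; print("to socket in tool axes cm",(Rt.T@d*100).round(2))
```

```text
[0.00210637 0.02000303] [-1.49297064  0.78373995  0.99947587]
[np.float64(3.187610337827664), np.float64(5.312596936257762), np.float64(4.437527742109893)]
[255.14444998 285.00875762]
[282.14085003 285.05028833]
[309.14703477 285.0918341 ]
to socket in tool axes cm [ 7.54 -0.07 14.93]
```

The ring is at (0.508,0.173), the same within 1 mm from both camera pairs. Its edge is about 75 mm up, and the post sits about 2 mm forward in the jaws. I'll move over the socket and lower to just above it.

```bash
python3 -m handwheel '[{"delta_pos":[1,0,0],"dr":[0,0,0],"hand":1},{"delta_pos":[2,0,0],"dr":[0,0,0],"hand":1},{"delta_pos":[2,0,0],"dr":[0,0,0],"hand":1},{"delta_pos":[1.4,0,0],"dr":[0,0,0],"hand":1},{"delta_pos":[1,0,0],"dr":[0,0,0],"hand":1},{"delta_pos":[0,0,1],"dr":[0,0,0],"hand":1},{"delta_pos":[0,0,2],"dr":[0,0,0],"hand":1},{"delta_pos":[0,0,2],"dr":[0,0,0],"hand":1},{"delta_pos":[0,0,1.2],"dr":[0,0,0],"hand":1},{"delta_pos":[0,0,0],"dr":[0,0,0],"hand":1},{"delta_pos":[0,0,0],"dr":[0,0,0],"hand":1},{"delta_pos":[0,0,0],"dr":[0,0,0],"hand":1}]'
python3 - <<'E'
from h import *
o=get_obs(); print(o["tool_pos"],o["force"])
ims=[]
for n in ("top","scene"):
    f,K,T=cam(n); u,v=proj(K,T,[.508,.173,.08]).astype(int); print(n,u,v)
    ims.append(cv2.resize(f[v-50:v+25,u-40:u+40],None,fx=4.9,fy=4.9,interpolation=cv2.INTER_CUBIC))
cv2.imwrite("pics/c3.png",np.hstack(ims))
E
```

```text
t: 8.15
tool_pos: [0.5093, 0.1741, 0.1686]
ee_rot: [179.9, -0.0, 101.3]
force: [0.8, 0.8, -1.6]
width: 0.0278
gripper_force: 30.0
[0.50930498 0.17412838 0.16858451] [ 0.8348189   0.82876568 -1.59084432]
top 170 228
scene 364 234
```

View pics/c3.png

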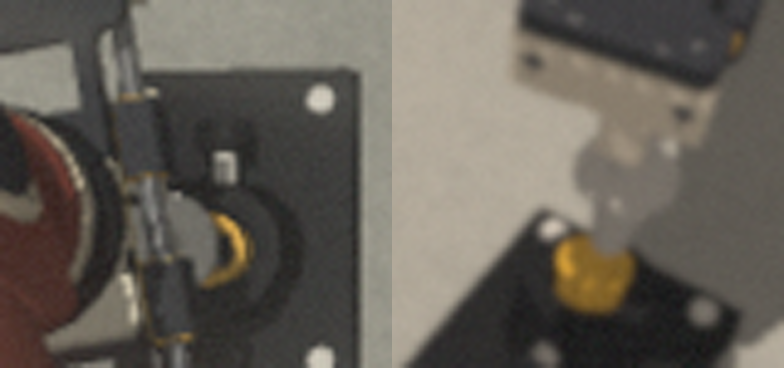

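The scene crop shows the foot just above the brass ring, slightly to the right: foot tip at (610,250), ring centre at about (595,265). I'll check that offset numerically.

Run:
```python
from h import *
import pickle
f,K,T=pickle.load(open("s0.pkl","rb"))["scene"]
for p in ([.5076,.1729,.075],[.5089,.1761,.0886],[.5093,.1741,.0886],[.5076,.1729,.0886]): print(p,proj(K,T,p))
print(get_obs()["tool_pos"])
```

```text
[0.5076, 0.1729, 0.075] [364.38087646 236.29272599]
[0.5089, 0.1761, 0.0886] [366.47602707 233.22266895]
[0.5093, 0.1741, 0.0886] [365.5618993  232.87888789]
[0.5076, 0.1729, 0.0886] [365.47232486 232.14695548]
[0.5091245  0.17412537 0.16858119]
```

Both cues put the post about 2.5 mm forward and 1 mm to the side. I'll correct that and lower in stages.

```bash
python3 -m handwheel '[{"delta_pos":[-0.25,-0.1,0],"dr":[0,0,0],"hand":1},{"delta_pos":[0,0,0.7],"dr":[0,0,0],"hand":1},{"delta_pos":[0,0,0.7],"dr":[0,0,0],"hand":1},{"delta_pos":[0,0,0.7],"dr":[0,0,0],"hand":1},{"delta_pos":[0,0,0.5],"dr":[0,0,0],"hand":1},{"delta_pos":[0,0,0],"dr":[0,0,0],"hand":1},{"delta_pos":[0,0,0],"dr":[0,0,0],"hand":1}]'
```

```text
t: 8.95
tool_pos: [0.508, 0.1714, 0.1415]
ee_rot: [-180.0, -0.0, 101.3]
force: [-0.0, 0.0, -0.6]
width: 0.0275
gripper_force: 30.0
```

```bash
python3 -m handwheel '[{"delta_pos":[0,0,0.5],"dr":[0,0,0],"hand":1},{"delta_pos":[0,0,0.5],"dr":[0,0,0],"hand":1},{"delta_pos":[0,0,0.2],"dr":[0,0,0],"hand":1},{"delta_pos":[0,0,0],"dr":[0,0,0],"hand":1},{"delta_pos":[0,0,0],"dr":[0,0,0],"hand":1}]'
python3 -m handwheel '[{"delta_pos":[0,0,0.2],"dr":[0,0,0],"hand":1},{"delta_pos":[0,0,0],"dr":[0,0,0],"hand":1},{"delta_pos":[0,0,0],"dr":[0,0,0],"hand":1}]'
```

```text
t: 9.45
tool_pos: [0.5081, 0.1712, 0.1297]
ee_rot: [180.0, -0.0, 101.3]
force: [0.4, -0.4, -3.0]
width: 0.0273
gripper_force: 30.0
t: 9.75
tool_pos: [0.5082, 0.1713, 0.1277]
ee_rot: [180.0, -0.0, 101.3]
force: [1.1, 0.7, -2.8]
width: 0.027
gripper_force: 30.0
```

Run:
```python
from h import *
o=get_obs();print(o["tool_pos"],o["force"],o["ft_torque"])
f,K,T=cam("scene"); cv2.imwrite("pics/c4.png",cv2.resize(f[190:260,330:400],None,fx=7,fy=7,interpolation=cv2.INTER_CUBIC))
```

```text
[0.50825    0.1713231  0.12773975] [ 1.12397165  0.6978227  -2.8417556 ] [ 0.01341087 -0.36426854  0.0003949 ]
```

View pics/c4.png

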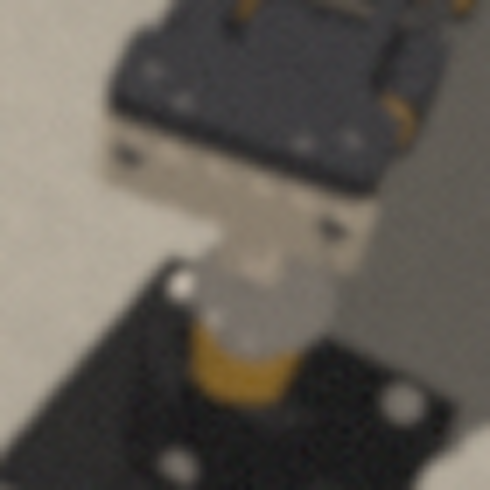

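The foot is inside the sleeve and the shoulder disc (265,300) is close above the brass (245,365). No contact force yet, so I'll continue in small steps.

```bash
for i in 1; do :; done; python3 -m handwheel '[{"delta_pos":[0,0,0.2],"dr":[0,0,0],"hand":1},{"delta_pos":[0,0,0.1],"dr":[0,0,0],"hand":1},{"delta_pos":[0,0,0],"dr":[0,0,0],"hand":1},{"delta_pos":[0,0,0],"dr":[0,0,0],"hand":1}]' | sed -n '2p;4p'
python3 -m handwheel '[{"delta_pos":[0,0,0.15],"dr":[0,0,0],"hand":1},{"delta_pos":[0,0,0],"dr":[0,0,0],"hand":1},{"delta_pos":[0,0,0],"dr":[0,0,0],"hand":1}]'| sed -n '2p;4p'
```

```text
tool_pos: [0.5084, 0.1713, 0.1247]
force: [2.0, -0.0, -2.6]
tool_pos: [0.5085, 0.1713, 0.1233]
force: [2.7, -0.1, -2.5]
```

Side force is building in +x from the taper touching the bore, so I'll ease 0.8 mm that way and go on.

```bash
python3 -m handwheel '[{"delta_pos":[0,0.08,0],"dr":[0,0,0],"hand":1},{"delta_pos":[0,0,0.1],"dr":[0,0,0],"hand":1},{"delta_pos":[0,0,0],"dr":[0,0,0],"hand":1},{"delta_pos":[0,0,0],"dr":[0,0,0],"hand":1}]' | sed -n '2p;4p'
python3 -m handwheel '[{"delta_pos":[0,0,0.1],"dr":[0,0,0],"hand":1},{"delta_pos":[0,0,0],"dr":[0,0,0],"hand":1},{"delta_pos":[0,0,0],"dr":[0,0,0],"hand":1}]'| sed -n '2p;4p'
```

```text
tool_pos: [0.5088, 0.1714, 0.1221]
force: [1.0, -0.4, -1.7]
tool_pos: [0.5088, 0.1713, 0.1211]
force: [2.0, -0.3, -1.5]
```

```bash
python3 -m handwheel '[{"delta_pos":[0,0.07,0],"dr":[0,0,0],"hand":1},{"delta_pos":[0,0,0.1],"dr":[0,0,0],"hand":1},{"delta_pos":[0,0,0],"dr":[0,0,0],"hand":1},{"delta_pos":[0,0,0],"dr":[0,0,0],"hand":1}]' | sed -n '2p;4p'
python3 -m handwheel '[{"delta_pos":[0,0.03,0.1],"dr":[0,0,0],"hand":1},{"delta_pos":[0,0,0],"dr":[0,0,0],"hand":1},{"delta_pos":[0,0,0],"dr":[0,0,0],"hand":1}]'| sed -n '2p;4p'
```

```text
tool_pos: [0.5091, 0.1714, 0.1199]
force: [0.5, 0.3, -1.8]
tool_pos: [0.5093, 0.1715, 0.119]
force: [0.5, -0.7, -2.7]
```

```bash
python3 -m handwheel '[{"delta_pos":[0,0,0.1],"dr":[0,0,0],"hand":1},{"delta_pos":[0,0,0],"dr":[0,0,0],"hand":1},{"delta_pos":[0,0,0],"dr":[0,0,0],"hand":1}]' | sed -n '2p;4p'
python3 -m handwheel '[{"delta_pos":[0,0.03,0.08],"dr":[0,0,0],"hand":1},{"delta_pos":[0,0,0],"dr":[0,0,0],"hand":1},{"delta_pos":[0,0,0],"dr":[0,0,0],"hand":1}]'| sed -n '2p;4p'
```

```text
tool_pos: [0.5095, 0.1715, 0.118]
force: [0.5, -0.5, -1.6]
tool_pos: [0.5097, 0.1714, 0.1172]
force: [0.2, -1.3, -0.6]
```

```bash
python3 -m handwheel '[{"delta_pos":[0,0,0.07],"dr":[0,0,0],"hand":1},{"delta_pos":[0,0,0],"dr":[0,0,0],"hand":1},{"delta_pos":[0,0,0],"dr":[0,0,0],"hand":1}]' | sed -n '2p;4p'
python3 - <<'E'
from h import *
f,K,T=cam("scene"); cv2.imwrite("pics/c5.png",cv2.resize(f[190:260,330:400],None,fx=7,fy=7,interpolation=cv2.INTER_CUBIC))
f,K,T=cam("wrist"); cv2.imwrite("pics/w5.png",f)
E
```

```text
tool_pos: [0.5097, 0.1715, 0.1166]
force: [-1.4, -1.4, -1.3]
```

View pics/c5.png

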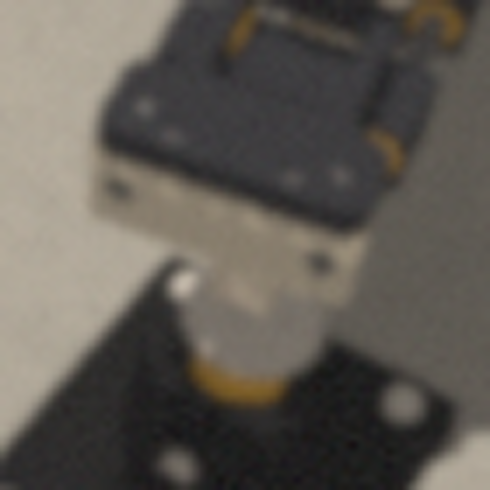

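The shoulder disc is at (255,320) and a crescent of brass is still visible below it at about (240,390). By my estimate the edge is at about 73 mm and the shoulder 3–4 mm above it, so there is a little more to go.

```bash
python3 -m handwheel '[{"delta_pos":[0,0,0.1],"dr":[0,0,0],"hand":1},{"delta_pos":[0,0,0],"dr":[0,0,0],"hand":1},{"delta_pos":[0,0,0],"dr":[0,0,0],"hand":1}]' | sed -n '2p;4p'
python3 -m handwheel '[{"delta_pos":[0,0,0.07],"dr":[0,0,0],"hand":1},{"delta_pos":[0,0,0],"dr":[0,0,0],"hand":1},{"delta_pos":[0,0,0],"dr":[0,0,0],"hand":1}]' | sed -n '2p;4p'
```

```text
tool_pos: [0.5098, 0.1714, 0.1156]
force: [-1.8, -3.0, 0.0]
tool_pos: [0.5098, 0.1714, 0.1151]
force: [-2.6, -1.8, 2.0]
```

Now touching: vertical force swung about 4 N with small side forces. I'll release the post so it settles in the taper.

```bash
python3 -m handwheel '[{"delta_pos":[0,0,0],"dr":[0,0,0],"hand":0.2},{"delta_pos":[0,0,0],"dr":[0,0,0],"hand":-0.1},{"delta_pos":[0,0,0],"dr":[0,0,0],"hand":-0.1},{"delta_pos":[0,0,0],"dr":[0,0,0],"hand":-0.1},{"delta_pos":[0,0,0],"dr":[0,0,0],"hand":-0.1},{"delta_pos":[0,0,0],"dr":[0,0,0],"hand":-0.1},{"delta_pos":[0,0,0],"dr":[0,0,0],"hand":-0.1}]'
python3 -m handwheel '[{"delta_pos":[0,0,-1],"dr":[0,0,0],"hand":-0.1},{"delta_pos":[0,0,-2],"dr":[0,0,0],"hand":-0.1},{"delta_pos":[0,0,-2],"dr":[0,0,0],"hand":-0.1},{"delta_pos":[0,0,-2],"dr":[0,0,0],"hand":-0.1},{"delta_pos":[0,0,-2],"dr":[0,0,0],"hand":-0.1},{"delta_pos":[-2,0,0],"dr":[0,0,0],"hand":-0.1},{"delta_pos":[-2,0,0],"dr":[0,0,0],"hand":-0.1},{"delta_pos":[-2,0,0],"dr":[0,0,0],"hand":-0.1},{"delta_pos":[0,0,0],"dr":[0,0,0],"hand":1},{"delta_pos":[0,0,0],"dr":[0,0,0],"hand":1},{"delta_pos":[0,0,0],"dr":[0,0,0],"hand":1}]'
python3 - <<'E'
from h import *
f,K,T=cam("scene");w,Kw,Tw=cam("wrist")
a=cv2.resize(f[190:260,330:400],(420,420),interpolation=cv2.INTER_CUBIC); b=w[:300,130:430]; b=cv2.resize(b,(380,380))
im=np.zeros((420,800,3),np.uint8); im[:,:420]=a; im[:380,420:]=b; cv2.imwrite("pics/c6.png",im)
import pickle; pickle.dump((w,Kw,Tw),open("w6.pkl","wb")); print(proj(Kw,Tw,[.508,.173,.133]),proj(Kw,Tw,[.508,.173,.079]))
E
```

```text
t: 14.2
tool_pos: [0.5102, 0.1718, 0.115]
ee_rot: [180.0, -0.0, 101.3]
force: [-0.5, 0.1, 0.3]
width: 0.0512
gripper_force: 0.0
t: 15.3
tool_pos: [0.5215, 0.1146, 0.2054]
ee_rot: [180.0, -0.1, 101.4]
force: [-0.6, 0.6, -0.5]
width: 0.0316
gripper_force: 0.0
[279.6301397  149.37164047] [279.91854972 143.48709918]
```

View pics/c6.png

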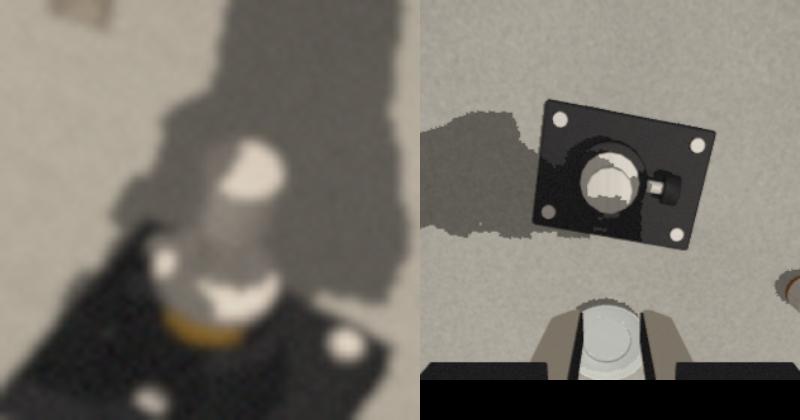

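The post stands upright in the socket. In the wrist view its head is at about (279,150), and I expected (280,149). Next I'll put the closed fingers over the head and come down to just above the expected top (~0.134).

```bash
python3 -m handwheel '[{"delta_pos":[2,-0.06,0],"dr":[0,0,0],"hand":1},{"delta_pos":[2,-0.06,0],"dr":[0,0,0],"hand":1},{"delta_pos":[2,-0.06,0],"dr":[0,0,0],"hand":1},{"delta_pos":[0,0,1],"dr":[0,0,0],"hand":1},{"delta_pos":[0,0,1.5],"dr":[0,0,0],"hand":1},{"delta_pos":[0,0,1.5],"dr":[0,0,0],"hand":1},{"delta_pos":[0,0,0.8],"dr":[0,0,0],"hand":1},{"delta_pos":[0,0,0],"dr":[0,0,0],"hand":1},{"delta_pos":[0,0,0],"dr":[0,0,0],"hand":1},{"delta_pos":[0,0,0],"dr":[0,0,0],"hand":1}]'
```

```text
t: 16.4
tool_pos: [0.5088, 0.1714, 0.1576]
ee_rot: [179.9, -0.0, 101.3]
force: [0.4, 0.3, 0.7]
width: 0.0006
gripper_force: 0.0
```

```bash
python3 -m handwheel '[{"delta_pos":[0,0.0,0.5],"dr":[0,0,0],"hand":1},{"delta_pos":[0,0,0.4],"dr":[0,0,0],"hand":1},{"delta_pos":[0,0,0],"dr":[0,0,0],"hand":1},{"delta_pos":[0,0,0],"dr":[0,0,0],"hand":1}]'| sed -n '2p;4p'
python3 -m handwheel '[{"delta_pos":[0,0,0.1],"dr":[0,0,0],"hand":1},{"delta_pos":[0,0,0],"dr":[0,0,0],"hand":1}]'| sed -n '2p;4p'
python3 -m handwheel '[{"delta_pos":[0,0,0.1],"dr":[0,0,0],"hand":1},{"delta_pos":[0,0,0],"dr":[0,0,0],"hand":1}]'| sed -n '2p;4p'
python3 -m handwheel '[{"delta_pos":[0,0,0.1],"dr":[0,0,0],"hand":1},{"delta_pos":[0,0,0],"dr":[0,0,0],"hand":1}]'| sed -n '2p;4p'
```

```text
tool_pos: [0.5082, 0.1713, 0.1479]
force: [0.6, 0.3, 0.2]
tool_pos: [0.5083, 0.1713, 0.147]
force: [-0.0, 0.4, -0.6]
tool_pos: [0.5084, 0.1714, 0.1461]
force: [0.7, 0.2, 0.2]
tool_pos: [0.5086, 0.1715, 0.1457]
force: [-0.3, -0.6, 4.4]
```

Contact at TCP z ≈ 0.146. Pressing on in small steps for the first tap.

```bash
python3 -m handwheel '[{"delta_pos":[0,0,0.1],"dr":[0,0,0],"hand":1},{"delta_pos":[0,0,0],"dr":[0,0,0],"hand":1}]'| sed -n '2p;4p'
python3 -m handwheel '[{"delta_pos":[0,0,0.1],"dr":[0,0,0],"hand":1},{"delta_pos":[0,0,0],"dr":[0,0,0],"hand":1}]'| sed -n '2p;4p'
python3 -m handwheel '[{"delta_pos":[0,0,0.1],"dr":[0,0,0],"hand":1},{"delta_pos":[0,0,0],"dr":[0,0,0],"hand":1}]'| sed -n '2p;4p'
```

```text
tool_pos: [0.5087, 0.1715, 0.1449]
force: [-1.0, -0.5, 4.8]
tool_pos: [0.5088, 0.1716, 0.144]
force: [-1.8, -0.5, 6.2]
tool_pos: [0.5088, 0.1716, 0.1431]
force: [-1.3, -0.6, 6.7]
```

```bash
python3 -m handwheel '[{"delta_pos":[0,0,0.1],"dr":[0,0,0],"hand":1},{"delta_pos":[0,0,0.1],"dr":[0,0,0],"hand":1},{"delta_pos":[0,0,0],"dr":[0,0,0],"hand":1}]'| sed -n '2p;4p'
python3 -m handwheel '[{"delta_pos":[0,0,-1],"dr":[0,0,0],"hand":1},{"delta_pos":[0,0,-1],"dr":[0,0,0],"hand":1},{"delta_pos":[0,0,0],"dr":[0,0,0],"hand":1},{"delta_pos":[0,0,0],"dr":[0,0,0],"hand":1}]'
python3 - <<'E'
from h import *
f,K,T=cam("scene"); cv2.imwrite("pics/c7.png",cv2.resize(f[190:260,330:400],(420,420),interpolation=cv2.INTER_CUBIC))
E
```

```text
tool_pos: [0.5088, 0.1716, 0.1413]
force: [-1.4, -0.1, 8.3]
t: 18.7
tool_pos: [0.5084, 0.1713, 0.1602]
ee_rot: [180.0, -0.0, 101.3]
force: [-0.8, -0.1, 0.4]
width: 0.0004
gripper_force: 0.0
```

View pics/c7.png

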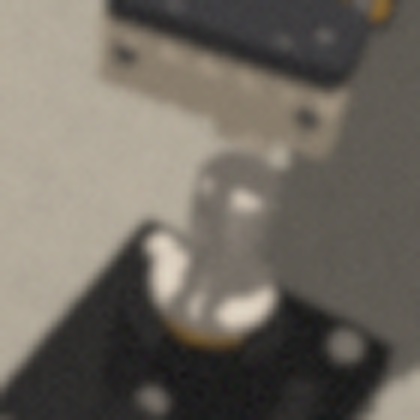

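The shoulder sits lower and the brass crescent at about (205,340) is thinner. The sleeve is down somewhere between 2 and 4.6 mm. A second light tap 1.5 mm deeper makes this step certain and still stays well below 7 mm.

```bash
python3 -m handwheel '[{"delta_pos":[0,0,0.8],"dr":[0,0,0],"hand":1},{"delta_pos":[0,0,0.8],"dr":[0,0,0],"hand":1},{"delta_pos":[0,0,0],"dr":[0,0,0],"hand":1},{"delta_pos":[0,0,0.15],"dr":[0,0,0],"hand":1},{"delta_pos":[0,0,0],"dr":[0,0,0],"hand":1}]'| sed -n '2p;4p'
python3 -m handwheel '[{"delta_pos":[0,0,0.1],"dr":[0,0,0],"hand":1},{"delta_pos":[0,0,0],"dr":[0,0,0],"hand":1}]'| sed -n '2p;4p'
python3 -m handwheel '[{"delta_pos":[0,0,0.1],"dr":[0,0,0],"hand":1},{"delta_pos":[0,0,0],"dr":[0,0,0],"hand":1},{"delta_pos":[0,0,0],"dr":[0,0,0],"hand":1}]'| sed -n '2p;4p'
```

```text
tool_pos: [0.5082, 0.1713, 0.1422]
force: [0.1, 0.0, 0.9]
tool_pos: [0.5084, 0.1713, 0.1415]
force: [0.9, 0.7, 0.5]
tool_pos: [0.5087, 0.1715, 0.1413]
force: [-0.4, -2.0, 5.6]
```

```bash
python3 -m handwheel '[{"delta_pos":[0,0,0.1],"dr":[0,0,0],"hand":1},{"delta_pos":[0,0,0],"dr":[0,0,0],"hand":1},{"delta_pos":[0,0,0],"dr":[0,0,0],"hand":1}]'| sed -n '2p;4p'
python3 -m handwheel '[{"delta_pos":[0,0,0.1],"dr":[0,0,0],"hand":1},{"delta_pos":[0,0,0],"dr":[0,0,0],"hand":1},{"delta_pos":[0,0,0],"dr":[0,0,0],"hand":1}]'| sed -n '2p;4p'
python3 -m handwheel '[{"delta_pos":[0,0,-1],"dr":[0,0,0],"hand":1},{"delta_pos":[0,0,-1],"dr":[0,0,0],"hand":1},{"delta_pos":[0,0,0],"dr":[0,0,0],"hand":1},{"delta_pos":[0,0,0],"dr":[0,0,0],"hand":1},{"delta_pos":[0,0,0],"dr":[0,0,0],"hand":1}]'
```

```text
tool_pos: [0.5088, 0.1715, 0.1407]
force: [-1.1, -0.4, 7.0]
tool_pos: [0.5089, 0.1716, 0.1399]
force: [-1.5, -1.5, 9.7]
t: 20.85
tool_pos: [0.5081, 0.1711, 0.1582]
ee_rot: [-180.0, 0.0, 101.3]
force: [-0.0, 0.2, -0.1]
width: 0.0003
gripper_force: 0.0
```

Estimated 4–6 mm down from depth and resistance. Now the further tap to the stop, in small steps with force checks.

```bash
python3 -m handwheel '[{"delta_pos":[0,0,0.8],"dr":[0,0,0],"hand":1},{"delta_pos":[0,0,0.8],"dr":[0,0,0],"hand":1},{"delta_pos":[0,0,0.1],"dr":[0,0,0],"hand":1},{"delta_pos":[0,0,0.1],"dr":[0,0,0],"hand":1},{"delta_pos":[0,0,0.1],"dr":[0,0,0],"hand":1},{"delta_pos":[0,0,0],"dr":[0,0,0],"hand":1}]'| sed -n '2p;4p'
python3 -m handwheel '[{"delta_pos":[0,0,0.07],"dr":[0,0,0],"hand":1},{"delta_pos":[0,0,0],"dr":[0,0,0],"hand":1}]'| sed -n '2p;4p'
python3 -m handwheel '[{"delta_pos":[0,0,0.07],"dr":[0,0,0],"hand":1},{"delta_pos":[0,0,0],"dr":[0,0,0],"hand":1}]'| sed -n '2p;4p'
python3 -m handwheel '[{"delta_pos":[0,0,0.05],"dr":[0,0,0],"hand":1},{"delta_pos":[0,0,0],"dr":[0,0,0],"hand":1}]'| sed -n '2p;4p'
```

```text
tool_pos: [0.5081, 0.1713, 0.1399]
force: [-1.1, 0.1, 4.4]
tool_pos: [0.5083, 0.1713, 0.1399]
force: [-2.1, -1.3, 7.8]
tool_pos: [0.5084, 0.1714, 0.1395]
force: [-2.4, -1.0, 10.3]
tool_pos: [0.5084, 0.1714, 0.1391]
force: [-2.0, -2.0, 10.1]
```

```bash
s(){ sed -n '2p;4p'; }
python3 -m handwheel '[{"delta_pos":[0,0,0.1],"dr":[0,0,0],"hand":1},{"delta_pos":[0,0,0],"dr":[0,0,0],"hand":1}]'|s
python3 -m handwheel '[{"delta_pos":[0,0,0.1],"dr":[0,0,0],"hand":1},{"delta_pos":[0,0,0],"dr":[0,0,0],"hand":1}]'|s
python3 -m handwheel '[{"delta_pos":[0,0,0.05],"dr":[0,0,0],"hand":1},{"delta_pos":[0,0,0],"dr":[0,0,0],"hand":1}]'|s
```

```text
tool_pos: [0.5084, 0.1714, 0.1382]
force: [-3.2, -1.0, 11.1]
tool_pos: [0.5086, 0.1716, 0.1378]
force: [-3.1, -1.3, 14.3]
tool_pos: [0.5087, 0.1716, 0.1378]
force: [-3.4, -2.3, 16.6]
```

It stopped at 0.1378, 8.1 mm below first contact, and the force is now rising with no motion. That is the hard stop. One small confirming step, then lift clear.

```bash
python3 -m handwheel '[{"delta_pos":[0,0,0.04],"dr":[0,0,0],"hand":1},{"delta_pos":[0,0,0],"dr":[0,0,0],"hand":1}]'| sed -n '2p;4p'
python3 -m handwheel '[{"delta_pos":[0,0,-1],"dr":[0,0,0],"hand":1},{"delta_pos":[0,0,-2],"dr":[0,0,0],"hand":1},{"delta_pos":[0,0,-3],"dr":[0,0,0],"hand":1},{"delta_pos":[0,0,-2],"dr":[0,0,0],"hand":1},{"delta_pos":[-3,0,0],"dr":[0,0,0],"hand":1},{"delta_pos":[-3,0,0],"dr":[0,0,0],"hand":1},{"delta_pos":[0,0,0],"dr":[0,0,0],"hand":1},{"delta_pos":[0,0,0],"dr":[0,0,0],"hand":1},{"delta_pos":[0,0,0],"dr":[0,0,0],"hand":1}]'
python3 - <<'E'
from h import *
f,K,T=cam("scene");w,Kw,Tw=cam("wrist")
a=cv2.resize(f[190:260,330:400],(420,420),interpolation=cv2.INTER_CUBIC); b=cv2.resize(w[:300,130:430],(380,380))
im=np.zeros((420,800,3),np.uint8); im[:,:420]=a; im[:380,420:]=b; cv2.imwrite("pics/c8.png",im)
p=proj(Kw,Tw,[.508,.173,.127]); print(p, (p-[130,0])*380/300+[420,0])
E
```

```text
tool_pos: [0.5089, 0.1716, 0.1377]
force: [-4.1, -3.3, 17.5]
t: 23.75
tool_pos: [0.5198, 0.1139, 0.2147]
ee_rot: [180.0, -0.1, 101.4]
force: [0.4, 0.6, -0.7]
width: 0.0006
gripper_force: 0.0
[281.99659096 147.2307275 ] [612.52901522 186.49225484]
```

View pics/c8.png

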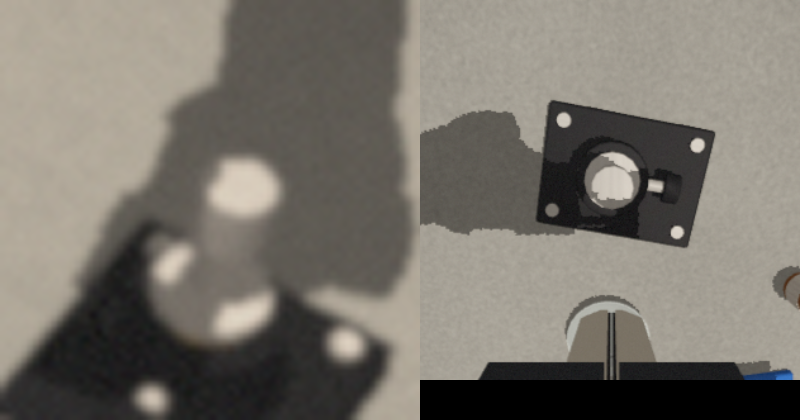

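The post stands upright and centred: its head is at (612,185) in the wrist view and I expected (612,186). The brass is hidden under the shoulder and the gripper is clear, so I'm handing in.

```bash
python3 -c "from rig import manip; print(manip.job_done())"
```

```text
the job is handed in; nothing more can be done
None
```

The flat-headed post is upright in the socket with the sleeve driven about 8 mm onto its stop in three light taps (about 18 N at most), the gripper is clear, and the job is handed in; no verdict came back.

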